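# Sweep the used keg caps into the scrap tray

## Robot

A 6-joint arm with a two-finger parallel gripper is mounted at the origin on the work surface. World frame = base frame: x ahead of the robot, y to its left, z up, the work surface at z = 0. Lengths are in m, angles in rad, forces in N, time in s.
With the tool pointing down it reaches from about 0.3 to 0.875 m from the base axis. Payload 6.4 kg.
Tool frame: the origin (TCP) lies between the finger pads; the fingertips stand 25 mm ahead of it and the grasp point (between the pads) lies 6 mm ahead of it (ctrl.finger_overhang is the distance from the TCP to the fingertips, in m); z points along the fingers, y is the line along which they close (so a half turn about z gives the same grasp; the last joint's range is limited). The gripper opens to 85 mm and grips with 20 to 120 N. Pads are 22 mm wide; open, the fingers measure 114 mm over their backs; the gripper's body (76 mm by 85 mm) begins 54 mm behind the grasp point. The pads swing forward as they close: fully open they stand 13 mm farther back than shut.
Start: joints at [1.101, 0.181, 1.607, -0, 1.354, -0.206], TCP at [0.15, 0.555, 0.256] pointing down, gripper open.
Joint ranges: [-2.99, 2.99], [-0.89, 2.07], [0.3, 2.58], [-1.14, 4.28], [0, 2.63], [-3.12, 3.12]. Speed limits (rad/s): [2.57, 2.57, 3.01, 3.14, 3.14, 3.14].

## Interface

Orientations are given as a unit quaternion [x, y, z, w].
In Python, from station import sensors, snapshot, order, recognise, ctrl gives the robot as it stands.
- The arm moves only by the tool step_arm, never from a script. Its argument "motion" is text: rows parted by semicolons, each of 7 numbers parted by spaces: the shift along the tool's x, y, z in cm, then the turn, a rotation vector about the tool's x, y, z in rad, then the closure, from 0 (fully open) to 1 (shut). In form: tx ty tz rx ry rz hand; .... A call has exactly 5 rows; each row shifts and turns the commanded pose from where the row before left it, along the tool's axes as they then stand; what a row does not reach is not made up. A row lasts 1/10 s, in which the tool goes at most 50 mm and 8.59 degrees, less where a joint would pass 70% of its speed; a pose out of reach is approached as far as the arm can. A call with a gripper value outside its range is refused whole. The fingers move at their own pace and stop on an object; "grip_force" is the grip in N (left out, the last holds). Time passes only in rows, so rows that do not move let the fingers close, or fill a call up. It gives the time, the measured TCP pose, the force, the opening and the grip force at its end, in the units of the state.
- sensors.get_obs(): the state, without advancing time (a new reading comes with each control period).
- snapshot(name): name is "scene" or "top" or "wrist"; returns a dict with "pixels" (400x640x3 uint8, red, green, blue), "z_map" (400x640 float32, m along the optical axis (not along the pixel's ray), 0 where there is no reading), "vfov" (degrees; the focal length in pixels is half the picture's height over the tangent of half this angle, whatever the lens; pixels are square), "cx", "cy" (the principal point, pixels), "dist_coeffs" ([k1, k2, p1, p2, k3] as OpenCV has them; the pictures are not rectified), "R" (3x3) and "t" (3): a world point X has camera coordinates R X + t; the wrist camera has in their place "T_tool_cam" (4x4, takes a point from camera to tool coordinates, whose origin is the TCP and whose axes are the flange's). Camera axes: x right, y down, z forward; pixel columns grow to the right and rows downward; lengths in m; the calibration is good to about 2 mm. A picture is of the moment at which its call begins: read the wrist's pose just before it.
- order.sign_off(): hands the job in; it is judged then, once.
Trained networks look in the newest picture that a camera, given by its name, has taken for a name from the list of things; names that differ only in an ending like _2 or _b are one class to them, and where a whole thing is asked for, a point or a joint stands for the part that bears it (a point fixed in the world has none). Each returns a list of dicts, best first, with "conf" (0 to 1); they miss things now and then, are a little off and sometimes report something else, mostly with a low value. They report only what shows in the picture. A call takes as long as a camera call.
- recognise(name, camera): "location" ([x, y, z] in m, in world coordinates, good to about 4 mm: the middle of the surface that is visible of it).
The state is a dict: "clock": time; "qpos": joint angles; "qvel": joint speeds; "joint_torque": joint torques, N m; "eef_pos": TCP position; "tcp_rot": TCP orientation; "contact_force": force on the tool from outside, world axes, zero at the start; "ft_torque": the same for the moment, N m; "gripper_width": finger opening in m; "grip_force": force on a finger pad.
Only numpy, scipy, OpenCV 4.12 (cv2) and the standard library are available. Lean on these libraries where they do the work, as an engineer would, in place of code of your own. Each camera call takes 0.05 s, during which the arm holds its last target. There are 200 camera calls.

## Task

Clear the keg-changing bench: with the fingertips, sweep the three used white keg caps along the bench top through the open side of the three-sided steel scrap tray, until each lies wholly inside it. Only push them lightly: do not pinch, squeeze or lift them, or jam them against the walls. Leave the keg coupler, the jar and the rubber seal where they are.

Things in the scene. Friction and masses are not known exactly. Their poses are not given: they have to be found in the camera images.
- cap_1: used keg cap: a white plastic disc 52 mm across and 20 mm high (grey and blue dot on top, all three alike), 30 g or so, lying flat on the bench. Origin: centre of its underside; z up.
- cap_2: used keg cap: a white plastic disc 52 mm across and 20 mm high (grey and blue dot on top, all three alike), 30 g or so, lying flat on the bench. Origin: centre of its underside; z up.
- cap_3: used keg cap: a white plastic disc 52 mm across and 20 mm high (grey and blue dot on top, all three alike), 30 g or so, lying flat on the bench. Origin: centre of its underside; z up.
- tray: three-sided sheet-steel scrap tray, fixed to the bench; inside 130 mm deep (its x) by 180 mm wide (its y). Walls 4 mm thick, 30 mm high at +x and both y sides; the -x side is open. Floor level with the bench, no step. Origin: centre of the inner floor, so the open side is at x = -65 mm, the back wall's inner face at x = +65 mm; caps go in along +x.
- coupler: steel keg coupler standing on a 68 mm round foot, 110 mm tall, with a lever reaching 63 mm out along its +y and a stub 48 mm out along its -y at 50 to 68 mm height. Loose; stays where it is. Origin: centre of its underside.
- jar: brown glass jar with a screw lid, 66 mm across, 90 mm tall, standing. Loose; stays where it is. Origin: centre of its underside.
- seal: black rubber seal ring lying flat, 60 mm outside, 36 mm inside, 8 mm thick. Loose; stays where it is. Origin: centre of its underside.

How it is judged:
By the outcome, as a careful person would: the job done as asked, in the order asked, and still so for the second after the job is handed in, with the robot touching nothing.
It also fails if it takes over 72 s, if anything falls off the work surface, if the arm or the gripper's body presses on something with over 40 N, if the wrist force passes 120 N, or if a joint passes its speed limit or range.

## Working session

There is one attempt and no reset: what is moved stays moved. The work goes in short steps, Python scripts to look and compute and a tool call to move; the robot and the scene stay as the last step left them, time stands still between calls to the robot, and variables do not carry over. Pictures are saved under pics/ and viewed, at most 10 in all, crops included, and the job is handed in when it is done.

Besides the shell and the picture viewer there is one more tool, called after "Request:" as name(argument=value, ...), one argument or row to a line, values as JSON. step_arm: Moves the arm, as the interface text tells. Its arguments: {"type":"object","properties":{"motion":{"type":"string"},"grip_force":{"type":"number"}},"required":["motion"]}

```bash
mkdir -p pics
python3 - <<'E'
from station import sensors,snapshot,recognise
import cv2,numpy as np
o=sensors.get_obs();print(o['clock'],o['eef_pos'],o['tcp_rot'],o['gripper_width'])
for c in("top","scene"):
    s=snapshot(c);cv2.imwrite(f"pics/{c}0.png",s["pixels"][:,:,::-1])
    print(c,s['vfov'],s['R'].round(3).tolist(),s['t'],s['dist_coeffs'])
    for n in("cap_1","tray","coupler","jar","seal"):
        print(n,[(np.round(d['location'],3).tolist(),round(d['conf'],2)) for d in recognise(n,c)])
E
```

```text
0.0 [0.14966979 0.554639   0.25535014] [ 1.31500123e-01  9.91315730e-01 -8.69363867e-04 -2.93359660e-04] 0.08541779865802963
top 43.543351357513544 [[0.021, -1.0, -0.02], [-0.999, -0.02, -0.038], [0.038, 0.021, -0.999]] [-0.08279731  0.59483423  1.33333929] [-0.04161761  0.          0.          0.          0.        ]
cap_1 [([0.51, 0.004, 0.022], 0.86), ([0.488, -0.241, 0.019], 0.86), ([0.504, -0.121, 0.023], 0.54)]
tray [([0.471, 0.247, 0.003], 0.88)]
coupler [([0.762, -0.026, 0.064], 0.83)]
jar [([0.743, -0.216, 0.09], 0.94)]
seal [([0.561, -0.396, 0.006], 0.64)]
scene 54.29035970517159 [[0.314, 0.949, 0.003], [0.82, -0.27, -0.504], [-0.478, 0.161, -0.863]] [-0.10218797 -0.50796223  1.2224475 ] [-0.06625113  0.          0.          0.          0.        ]
cap_1 [([0.503, -0.124, 0.017], 0.91), ([0.516, 0.006, 0.02], 0.74), ([0.504, -0.244, 0.018], 0.57)]
tray [([0.473, 0.257, -0.002], 0.89), ([0.773, -0.033, 0.059], 0.63)]
coupler [([0.773, -0.034, 0.06], 0.66)]
jar [([0.768, -0.223, 0.092], 0.59)]
seal [([0.564, -0.39, 0.006], 0.91)]
```

View pics/top0.png

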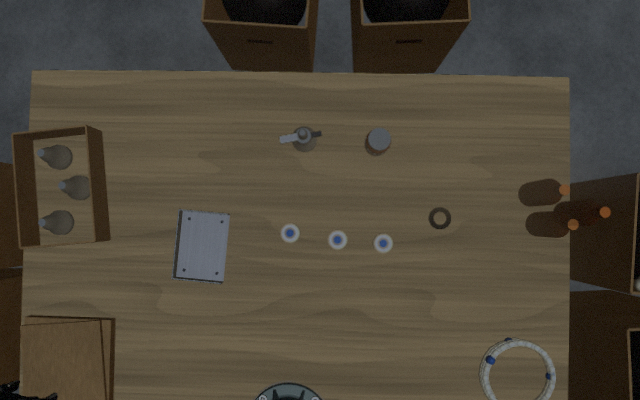

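View pics/scene0.png

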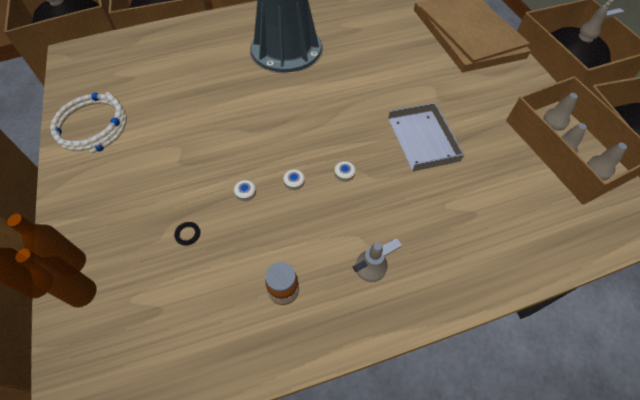

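The top picture shows the caps at about (290,233), (338,240) and (383,243). The tray is at (202,246), open to the right (world -y). The coupler (300,137), jar (378,140) and seal (440,218) are clear of the sweep lanes. Next I measure precisely from both views.

```bash
cat > h.py <<'E'
import cv2,numpy as np
from station import sensors,snapshot,recognise,ctrl
def K(s):
    f=200/np.tan(np.radians(s['vfov']/2)); return np.array([[f,0,s['cx']],[0,f,s['cy']],[0,0,1.]])
def ray(s,p):
    n=cv2.undistortPoints(np.array([[p]],float),K(s),np.array(s['dist_coeffs']))[0,0]
    return -s['R'].T@s['t'], s['R'].T@np.array([n[0],n[1],1])
def onz(s,p,z):
    c,d=ray(s,p); return c+d*(z-c[2])/d[2]
def proj(s,X):
    return cv2.projectPoints(np.array([X],float),cv2.Rodrigues(s['R'])[0],s['t'],K(s),np.array(s['dist_coeffs']))[0][0,0]
def caps(s,near,w=14):   # blue-dot centroids near given world points
    out=[]
    I=s['pixels'].astype(int); m=((I[:,:,2]-I[:,:,0])>35)
    for X in near:
        u,v=proj(s,X).round().astype(int); b=np.argwhere(m[v-w:v+w,u-w:u+w])
        out.append((b.mean(0)+[v-w,u-w])[::-1] if len(b)>4 else None)
    return out
def tri(s1,p1,s2,p2):
    c1,d1=ray(s1,p1);c2,d2=ray(s2,p2)
    a=np.linalg.lstsq(np.c_[d1,-d2],c2-c1,rcond=None)[0]
    return (c1+a[0]*d1+c2+a[1]*d2)/2, np.linalg.norm(c1+a[0]*d1-c2-a[1]*d2)
E
python3 - <<'E'
from h import *
t=snapshot("top");s=snapshot("scene")
near=[[.513,.005,.02],[.503,-.122,.02],[.496,-.243,.02]]
for a,b in zip(caps(t,near),caps(s,near)):
    X,e=tri(t,a,s,b);print(a.round(1),b.round(1),X.round(4),round(e,4),onz(t,a,.02).round(4)[:2],onz(s,b,.02).round(4)[:2])
print(ctrl.finger_overhang)
a=cv2.resize(t['pixels'][195:295,160:240],(640,800)[:2][::1] if 0 else (480,600),interpolation=cv2.INTER_CUBIC)
b=cv2.resize(s['pixels'][95:180,380:470],None,fx=3.4,fy=600/85,interpolation=cv2.INTER_CUBIC)
cv2.imwrite("pics/tr.png",np.hstack([a,b])[:,:800,::-1])
E
```

```text
[289.3 232.8] [344.6 168.1] [0.5123 0.0073 0.0189] 0.0016 [0.512  0.0065] [0.5133 0.0077]
[337.  239.3] [293.5 176.6] [ 0.4975 -0.1199  0.0192] 0.0017 [ 0.4973 -0.1207] [ 0.4983 -0.1192]
[382.8 243. ] [243.8 187.2] [ 0.4902 -0.2416  0.0196] 0.0011 [ 0.4901 -0.2422] [ 0.4906 -0.2411]
0.025
```

View pics/tr.png

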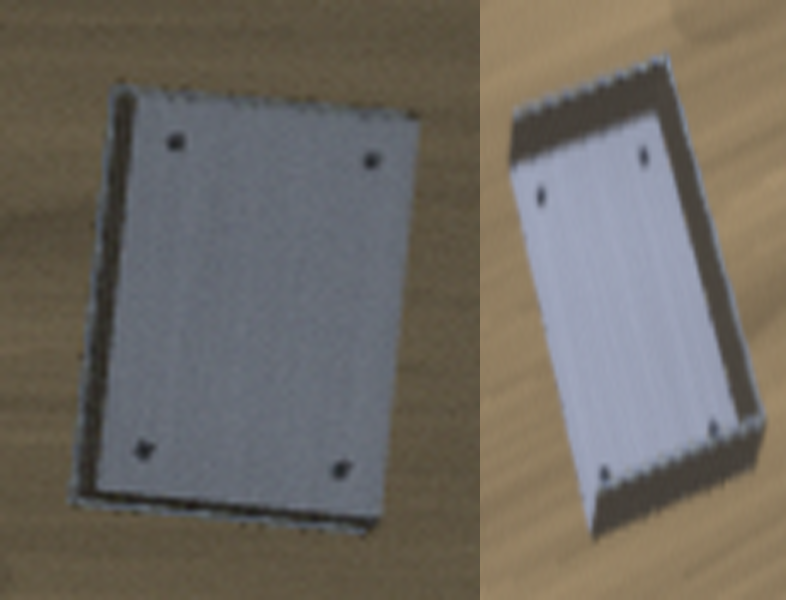

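The crops show a tray with walls on three sides and the open edge on the right, running from (415,120) to (381,518). Four floor screws sit at (176,143), (371,160), (145,450) and (341,470). In the scene crop the screws are at (541,197), (644,157), (605,473) and (713,430).

Run:
```python
from h import *
t=snapshot("top");s=snapshot("scene")
T=[(176,143),(371,160),(145,450),(341,470),(415,120),(381,518),(130,95),(98,490)]
S=[(541,197),(644,157),(605,473),(713,430),(512,168),(595,495)]
for n,c,L in(("t",t,T),("s",s,S)):
    P=np.array([onz(c,(160+(x+.5)/6-.5,195+(y+.5)/6-.5) if n=="t" else (380+(x-480+.5)/3.4-.5,95+(y+.5)*85/600-.5),0)[:2] for x,y in L])
    print(P.round(4).tolist(),"centre",P[:4].mean(0).round(4),"openmid",P[4:6].mean(0).round(4))
    d=P[5]-P[4];print("yaw of edge",np.degrees(np.arctan2(d[1],d[0])),np.linalg.norm(d))
```

```text
[[0.5445, 0.283], [0.5387, 0.1936], [0.4054, 0.2932], [0.3986, 0.2035], [0.5573, 0.174], [0.3775, 0.1848], [0.5659, 0.3048], [0.3868, 0.3142]] centre [0.4718 0.2433] openmid [0.4674 0.1794]
yaw of edge 176.5850098907734 0.18006645568991328
[[0.3999, 0.2064], [0.4062, 0.2963], [0.5377, 0.197], [0.5453, 0.2854], [0.3787, 0.1901], [0.5444, 0.1854]] centre [0.4723 0.2463] openmid [0.4615 0.1878]
yaw of edge -1.6458884572010872 0.16570584076499906
```

```bash
cat >> h.py <<'E'
from scipy.spatial.transform import Rotation as Ro
C=np.array([.472,.245]); A=np.radians(86.35); ex=np.array([np.cos(A),np.sin(A)]); ey=np.array([-ex[1],ex[0]])
def w(tx,ty): return C+tx*ex+ty*ey          # tray -> world
def tr(p): d=np.array(p)[:2]-C; return d@ex,d@ey
def state():
    o=sensors.get_obs();R=Ro.from_quat(o['tcp_rot']).as_matrix()
    return o,R
def plan(legs,hand):
    """legs: (x,y,z,yaw of tool x in rad,rows)"""
    o,R=state();p=np.array(o['eef_pos']);yaw=np.arctan2(R[1,0],R[0,0]); out=[]
    for x,y,z,ya,n in legs:
        dp=(np.array([x,y,z])-p)/n; dy=(yaw-ya)/n
        for i in range(n):
            c,s=np.cos(yaw),np.sin(yaw)
            t=np.array([c*dp[0]+s*dp[1], s*dp[0]-c*dp[1], -dp[2]])*100
            r=np.append(np.round(t,2),[0,0,round(dy,3),hand]); out.append(' '.join('%g'%v for v in r))
            t=r[:3]/100; p=p+[c*t[0]+s*t[1], s*t[0]-c*t[1], -t[2]]; yaw-=r[5]
    for i in range(0,len(out),5): print('; '.join(out[i:i+5]))
    print(p.round(4),round(yaw,3), 'now',np.round(o['eef_pos'],4),np.round(o['contact_force'],2),round(o['clock'],2),round(o['gripper_width'],4))
E
python3 - <<'E'
from h import *
print(tr([.512,.007]),tr([.4977,-.12]),tr([.4904,-.2416]))
a=w(tr([.512,.007])[0]-.065,tr([.512,.007])[1]);plan([(.5,.2,.2,1.62,10),(*a,.15,A,8),(*a,.06,A,7)],.72)
E
```

```text
(np.float64(-0.23497077217194043), np.float64(-0.05507028440930795)) (np.float64(-0.36262351801262177), np.float64(-0.04888429383912349)) (np.float64(-0.484441587398294), np.float64(-0.049340332376475574))
-4.31 -2.52 0.56 0 0 0.126 0.72; -4.59 -1.95 0.56 0 0 0.126 0.72; -4.8 -1.36 0.56 0 0 0.126 0.72; -4.93 -0.75 0.56 0 0 0.126 0.72; -4.99 -0.12 0.56 0 0 0.126 0.72
-4.96 0.5 0.56 0 0 0.126 0.72; -4.86 1.12 0.56 0 0 0.126 0.72; -4.68 1.73 0.56 0 0 0.126 0.72; -4.43 2.3 0.56 0 0 0.126 0.72; -4.1 2.84 0.56 0 0 0.126 0.72
-3.22 -0.06 0.63 0 0 0.014 0.72; -3.22 -0.01 0.63 0 0 0.014 0.72; -3.22 0.03 0.63 0 0 0.014 0.72; -3.22 0.08 0.63 0 0 0.014 0.72; -3.22 0.12 0.63 0 0 0.014 0.72
-3.22 0.17 0.63 0 0 0.014 0.72; -3.22 0.22 0.63 0 0 0.014 0.72; -3.21 0.26 0.63 0 0 0.014 0.72; -0 0 1.28 0 0 -0 0.72; -0 0 1.28 0 0 -0 0.72
-0 0 1.28 0 0 -0 0.72; -0 0 1.28 0 0 -0 0.72; -0 0 1.28 0 0 -0 0.72; -0 0 1.28 0 0 -0 0.72; -0 0 1.28 0 0 -0 0.72
[ 0.5078 -0.0577  0.0603] 1.506 now [0.1499 0.5551 0.2563] [-0.25 -0.25  0.2 ] 0.8 0.0855
```

Request:
step_arm(
  motion="-4.3 -2.5 0.5 0 0 0.126 0.72; -4.6 -1.9 0.5 0 0 0.126 0.72; -4.8 -1.4 0.5 0 0 0.126 0.72; -4.9 -0.7 0.5 0 0 0.126 0.72; -4.9 -0.1 0.5 0 0 0.126 0.72",
)

```text
clock: 1.3
eef_pos: [0.3256, 0.3779, 0.2314]
tcp_rot: [0.434, 0.901, 0.0, 0.0]
contact_force: [1.8, 0.8, 0.5]
gripper_width: 0.024
grip_force: 0.0
```

Request:
step_arm(
  motion="-4.9 0.5 0.5 0 0 0.126 0.72; -4.9 1.1 0.5 0 0 0.126 0.72; -4.7 1.7 0.5 0 0 0.126 0.72; -4.4 2.3 0.5 0 0 0.126 0.72; -4.1 2.8 0.5 0 0 0.126 0.72",
)

```text
clock: 1.8
eef_pos: [0.4994, 0.2005, 0.2065]
tcp_rot: [0.692, 0.722, 0.0, 0.0]
contact_force: [1.0, 1.3, 0.8]
gripper_width: 0.024
grip_force: 0.0
```

Request:
step_arm(
  motion="-3.2 0 0.6 0 0 0.014 0.72; -3.2 0 0.6 0 0 0.014 0.72; -3.2 0 0.6 0 0 0.014 0.72; -3.2 0.1 0.6 0 0 0.014 0.72; -3.2 0.1 0.6 0 0 0.014 0.72",
)

```text
clock: 2.3
eef_pos: [0.5031, 0.0409, 0.1763]
tcp_rot: [0.715, 0.699, 0.0, 0.0]
contact_force: [1.0, -0.6, 0.6]
gripper_width: 0.024
grip_force: 0.0
```

Request:
step_arm(
  motion="-3.2 0.2 0.6 0 0 0.014 0.72; -3.2 0.2 0.6 0 0 0.014 0.72; -3.2 0.3 0.6 0 0 0.014 0.72; 0 0 0 0 0 0 0.72; 0 0 0 0 0 0 0.72",
)

```text
clock: 2.8
eef_pos: [0.5065, -0.0545, 0.1583]
tcp_rot: [0.73, 0.683, 0.0, -0.0]
contact_force: [0.6, 0.6, -0.2]
gripper_width: 0.0237
grip_force: 0.0
```

Run:
```python
from h import *
o,R=state();print(R.round(3).tolist())
a=w(-.235-.065,-.055);plan([(*a,.055,A,6),(*a,.055,A,4)],.72)
```

```text
[[0.067, 0.998, -0.0], [0.998, -0.067, 0.0], [0.0, -0.0, -1.0]]
-0.06 0.03 1.72 0 0 -0.001 0.72; -0.06 0.03 1.72 0 0 -0.001 0.72; -0.06 0.03 1.72 0 0 -0.001 0.72; -0.06 0.03 1.72 0 0 -0.001 0.72; -0.06 0.03 1.72 0 0 -0.001 0.72
-0.06 0.03 1.72 0 0 -0.001 0.72; 0.01 -0.01 0 0 0 0.001 0.72; 0.01 -0.01 0 0 0 0.001 0.72; 0.01 -0.01 0 0 0 0.001 0.72; 0.01 -0.01 0 0 0 0.001 0.72
[ 0.5077 -0.0578  0.0551] 1.506 now [ 0.5065 -0.0545  0.1583] [ 0.57  0.64 -0.21] 2.8 0.0237
```

Request:
step_arm(
  motion="-0.1 0 2.1 0 0 0 0.72; -0.1 0.1 2.1 0 0 0 0.72; 0 0 2.1 0 0 0 0.72; 0 0 2.1 0 0 0 0.72; 0 0 2.0 0 0 0 0.72",
)

```text
clock: 3.3
eef_pos: [0.5076, -0.0547, 0.0539]
tcp_rot: [0.729, 0.684, 0.0, 0.0]
contact_force: [-0.4, 0.9, 0.8]
gripper_width: 0.0239
grip_force: 0.0
```

Run:
```python
from h import *
o,R=state();print(o['eef_pos'])
s=snapshot("scene");q=snapshot("wrist")
P=np.array(o['eef_pos'])
for z in(.025,): print(proj(s,P+R@[0.011,0,z]))
a=cv2.resize(s['pixels'][110:230,260:420],(560,420),interpolation=cv2.INTER_CUBIC)
b=cv2.resize(q['pixels'],None,fx=.6,fy=.6)
c=np.zeros((600,560,3),np.uint8);c[:420]=a
im=np.zeros((600,800,3),np.uint8);im[:350,:400]=cv2.resize(a,(400,350));im[350:600,400:]=cv2.resize(q['pixels'],(400,250))
cv2.imwrite("pics/d1.png",im[:,:,::-1])
```

```text
[ 0.50760091 -0.05467731  0.05388081]
[324.30524995 169.71146822]
```

View pics/d1.png

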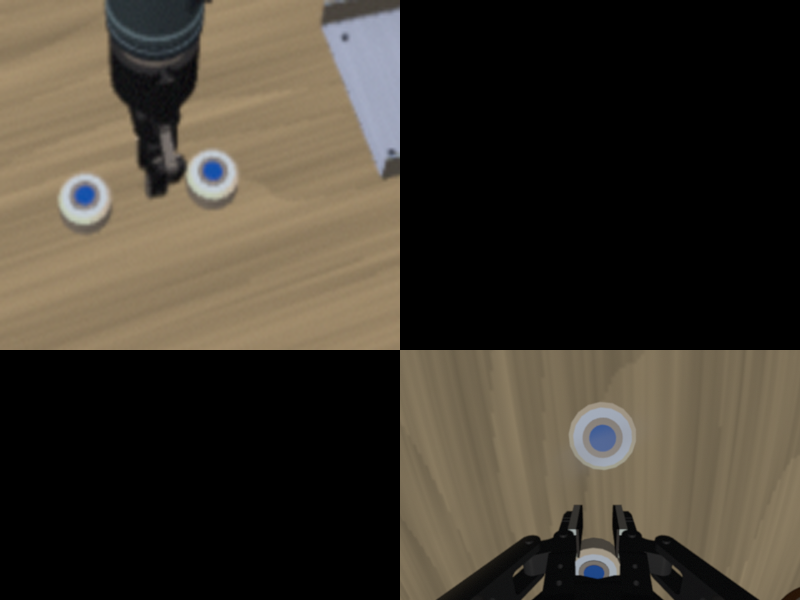

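The scene crop shows the fingertips at about (155,192), between cap_2 (85,195) and cap_1 (212,172). The wrist crop shows both caps nearly centred on the finger gap. I'll check tip height and alignment using the wrist depth map.

```bash
cat >> h.py <<'E'
def wristpts():
    o,R=state();q=snapshot("wrist");z=q['z_map'];v,u=np.mgrid[:400,:640]
    n=cv2.undistortPoints(np.c_[u.ravel(),v.ravel()].astype(float)[:,None],K(q),np.array(q['dist_coeffs']))[:,0]
    P=np.c_[n,np.ones(len(n))]*z.reshape(-1,1); P=P@q['T_tool_cam'][:3,:3].T+q['T_tool_cam'][:3,3]
    return o,R,q,P.reshape(400,640,3),z
E
python3 - <<'E'
from h import *
o,R,q,P,z=wristpts()
print(q['T_tool_cam'].round(3).tolist())
W=P@R.T+np.array(o['eef_pos'])
I=q['pixels'].astype(int);m=((I[:,:,2]-I[:,:,0])>35)&(z>0)
n,l,st,c=cv2.connectedComponentsWithStats(m.astype(np.uint8))
for i in range(1,n):
    if st[i,4]>60: print(c[i].round(),st[i,4],P[l==i].mean(0).round(4),W[l==i].mean(0).round(4))
f=(z>0)&(I.sum(2)<150)&(abs(P[:,:,0])<.03)&(abs(P[:,:,1])<.05)
for zz in np.arange(-.01,.035,.004):
    k=f&(abs(P[:,:,2]-zz)<.002)
    if k.sum()>3: a=P[k];print(round(zz,3),k.sum(),a[:,0].min().round(4),a[:,0].max().round(4),np.percentile(a[:,1],[0,50,100]).round(4), abs(a[:,1]).min().round(4))
E
```

```text
[[0.001, -0.949, -0.317, 0.082], [1.0, 0.001, 0.0, -0.0], [0.0, -0.317, 0.949, -0.118], [0.0, 0.0, 0.0, 1.0]]
[324. 140.] 1396 [0.0618 0.0034 0.031 ] [0.5126 0.0074 0.0212]
[310. 354.] 623 [-0.0627 -0.0034  0.0281] [ 0.4979 -0.1164  0.024 ]
-0.01 263 -0.0091 0.0125 [-0.0186  0.0117  0.0184] 0.0116
-0.006 344 -0.0103 0.0125 [-0.0254  0.0117  0.0249] 0.0116
-0.002 369 -0.0105 0.0124 [-0.0253  0.0116  0.025 ] 0.0116
0.002 307 -0.0108 0.0125 [-0.0252 -0.0119  0.025 ] 0.0116
0.006 288 -0.0097 0.0125 [-0.0253  0.0116  0.0249] 0.0116
0.01 276 -0.0104 0.0123 [-0.0254 -0.0004  0.0249] 0.0116
0.014 230 -0.0101 0.0119 [-0.0251  0.0116  0.0245] 0.0115
0.018 148 -0.0052 0.012 [-0.0235  0.0116  0.0234] 0.0115
0.022 36 -0.0102 0.0113 [-0.0166 -0.0123  0.0169] 0.0123
```

Request:
step_arm(
  motion="0 0.1 0.5 0 0 0 0.72; 0 0.1 0.5 0 0 0 0.72; 0 0.1 0.6 0 0 0 0.72; 0 0 0.5 0 0 0 0.72; 0.5 0 0 0 0 0 0.72",
)

```text
clock: 3.95
eef_pos: [0.5104, -0.0514, 0.0327]
tcp_rot: [0.73, 0.683, -0.0, -0.0]
contact_force: [-0.1, -1.0, 0.2]
gripper_width: 0.0236
grip_force: 0.0
```

Request:
step_arm(
  motion="0.8 0 0 0 0 0 0.72; 0.6 0 0 0 0 0 0.72; 0.6 0 0 0 0 0 0.72; 0.6 0 0 0 0 0 0.72; 1.0 0 0 0 0 0 0.72",
)

```text
clock: 4.45
eef_pos: [0.5133, -0.0149, 0.0335]
tcp_rot: [0.73, 0.684, 0.0, 0.0]
contact_force: [0.0, -0.9, -0.3]
gripper_width: 0.0236
grip_force: 0.1
```

Request:
step_arm(
  motion="1.5 -0.05 0 0 0 0 0.72; 2 -0.05 0 0 0 0 0.72; 2 -0.05 0 0 0 0 0.72; 2 -0.05 0 0 0 0 0.72; 2 -0.05 0 0 0 0 0.72",
)

```text
clock: 4.95
eef_pos: [0.5166, 0.0814, 0.0335]
tcp_rot: [0.73, 0.684, 0.0, 0.0]
contact_force: [-0.5, 0.4, 0.3]
gripper_width: 0.0241
grip_force: 0.1
```

```bash
cat >> h.py <<'E'
def wcaps():
    o,R,q,P,z=wristpts(); W=P@R.T+np.array(o['eef_pos'])
    I=q['pixels'].astype(int);m=((I[:,:,2]-I[:,:,0])>35)&(z>0)
    n,l,st,c=cv2.connectedComponentsWithStats(m.astype(np.uint8))
    print('tcp',np.round(o['eef_pos'],4),'tray',np.round(tr(o['eef_pos']),4),o['clock'],np.round(o['contact_force'],1))
    for i in range(1,n):
        if st[i,4]>60: X=W[l==i].mean(0);print(st[i,4],'tool',P[l==i].mean(0).round(4),'tray',np.round(tr(X),4))
    return q
E
python3 -c "
from h import *
wcaps()"
```

```text
tcp [0.5166 0.0814 0.0335] tray [-0.1604 -0.055 ] 4.95 [-0.5  0.4  0.3]
1518 tool [0.0345 0.     0.0122] tray [-0.126 -0.055]
```

Request:
step_arm(
  motion="2 -0.1 0 0 0 0 0.72; 2 -0.1 0 0 0 0 0.72; 2 -0.1 0 0 0 0 0.72; 2 -0.1 0 0 0 0 0.72; 2 -0.1 0 0 0 0 0.72",
)

```text
clock: 5.5
eef_pos: [0.518, 0.1811, 0.0334]
tcp_rot: [0.73, 0.684, -0.0, -0.0]
contact_force: [0.6, -0.1, -0.2]
gripper_width: 0.0241
grip_force: 0.1
```

Request:
step_arm(
  motion="1.5 -0.1 0 0 0 0 0.72; 1.3 -0.1 0 0 0 0 0.72; 1 0 0 0 0 0 0.72; 0.8 0 0 0 0 0 0.72; 0.5 0 0 0 0 0 0.72",
)

```text
clock: 6.0
eef_pos: [0.5197, 0.2313, 0.0334]
tcp_rot: [0.73, 0.684, 0.0, 0.0]
contact_force: [-0.0, -0.4, 0.1]
gripper_width: 0.0241
grip_force: 0.1
```

Run:
```python
from h import *
q=wcaps();cv2.imwrite("pics/w1.png",q['pixels'][:,:,::-1])
# next: behind cap2, heading to tray (0.02,0.05)
s=np.array(tr([.4977,-.12]));g=np.array([.02,.05]);d=g-s;h=A+np.arctan2(d[1],d[0]);u=d/np.hypot(*d)
b=w(*(s-u*.062));print('start',b,'yaw',h,'len',np.hypot(*d))
o,R=state();p=np.array(o['eef_pos'])
plan([(*(p[:2]-.03*ex),.034,A,2),(*(p[:2]-.06*ex),.10,A,3),(*b,.10,h,10),(*b,.055,h,4),(*b,.033,h,4)],.72)
```

```text
tcp [0.5197 0.2313 0.0334] tray [-0.0107 -0.0485] 6.0 [-0.  -0.4  0.1]
1513 tool [ 0.0345 -0.0001  0.0121] tray [ 0.0238 -0.0485]
start [ 0.50936051 -0.18089362] yaw 1.7599958180118933 len 0.39519471163518527
-1.5 0 -0.03 0 0 -0.001 0.72; -1.5 0 -0.03 0 0 -0.001 0.72; -1 -0 -2.2 0 0 0 0.72; -1 -0 -2.2 0 0 0 0.72; -1 -0 -2.2 0 0 0 0.72
-3.52 0.16 -0 0 0 -0.025 0.72; -3.53 0.07 -0 0 0 -0.025 0.72; -3.53 -0.02 -0 0 0 -0.025 0.72; -3.53 -0.11 -0 0 0 -0.025 0.72; -3.52 -0.2 -0 0 0 -0.025 0.72
-3.52 -0.28 -0 0 0 -0.025 0.72; -3.51 -0.37 -0 0 0 -0.025 0.72; -3.5 -0.46 -0 0 0 -0.025 0.72; -3.48 -0.55 -0 0 0 -0.025 0.72; -3.47 -0.63 -0 0 0 -0.025 0.72
0 -0 1.12 0 0 -0 0.72; 0 -0 1.12 0 0 -0 0.72; 0 -0 1.12 0 0 -0 0.72; 0 -0 1.12 0 0 -0 0.72; 0 -0 0.55 0 0 -0 0.72
0 -0 0.55 0 0 -0 0.72; 0 -0 0.55 0 0 -0 0.72; 0 -0 0.55 0 0 -0 0.72
[ 0.5095 -0.181   0.0332] 1.758 now [0.5197 0.2316 0.0334] [ 0.29 -0.4   1.13] 6.05 0.0238
```

View pics/w1.png

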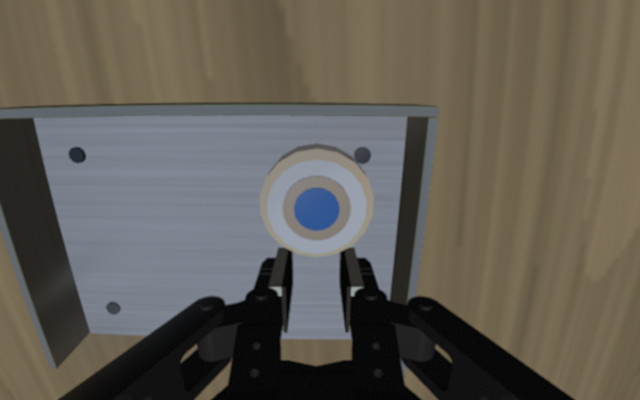

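The wrist view shows cap_1 at (316,208), well inside the tray and clear of the walls. Next is cap_2.

Request:
step_arm(
  motion="-1.5 0 0 0 0 0 0.72; -1.5 0 0 0 0 0 0.72; -1 0 -2.2 0 0 0 0.72; -1 0 -2.2 0 0 0 0.72; -1 0 -2.2 0 0 0 0.72",
)

```text
clock: 6.55
eef_pos: [0.5153, 0.1686, 0.0998]
tcp_rot: [0.73, 0.683, -0.001, -0.0]
contact_force: [1.2, 0.3, -0.7]
gripper_width: 0.024
grip_force: 0.0
```

Request:
step_arm(
  motion="-3.5 0.1 0 0 0 -0.025 0.72; -3.5 0.1 0 0 0 -0.025 0.72; -3.5 0 0 0 0 -0.025 0.72; -3.5 -0.1 0 0 0 -0.025 0.72; -3.5 -0.2 0 0 0 -0.025 0.72",
)

```text
clock: 7.05
eef_pos: [0.5112, -0.0071, 0.0994]
tcp_rot: [0.686, 0.728, -0.0, 0.0]
contact_force: [0.0, 0.2, 0.0]
gripper_width: 0.0239
grip_force: 0.0
```

Request:
step_arm(
  motion="-3.5 -0.3 0 0 0 -0.025 0.72; -3.5 -0.4 0 0 0 -0.025 0.72; -3.5 -0.5 0 0 0 -0.025 0.72; -3.5 -0.5 0 0 0 -0.025 0.72; -3.5 -0.6 0 0 0 -0.025 0.72",
)

```text
clock: 7.55
eef_pos: [0.507, -0.1834, 0.0993]
tcp_rot: [0.639, 0.769, -0.0, -0.0]
contact_force: [-0.1, 0.2, -0.1]
gripper_width: 0.024
grip_force: 0.0
```

Run:
```python
from h import *
wcaps()
s=np.array(tr([.4977,-.12]));g=np.array([.02,.05]);d=g-s;h=A+np.arctan2(d[1],d[0]);u=d/np.hypot(*d)
b=w(*(s-u*.062))
plan([(*b,.055,h,5),(*b,.033,h,5)],.72)
```

```text
tcp [ 0.507  -0.1834  0.0993] tray [-0.4253 -0.0622] 7.55 [-0.1  0.2 -0.1]
840 tool [0.0644 0.002  0.0781] tray [-0.3624 -0.0484]
0.15 0.06 0.9 0 0 -0.001 0.72; 0.15 0.06 0.9 0 0 -0.001 0.72; 0.15 0.06 0.9 0 0 -0.001 0.72; 0.15 0.06 0.9 0 0 -0.001 0.72; 0.15 0.06 0.9 0 0 -0.001 0.72
-0 0 0.44 0 0 -0 0.72; -0 0 0.44 0 0 -0 0.72; -0 0 0.44 0 0 -0 0.72; -0 0 0.44 0 0 -0 0.72; -0 0 0.44 0 0 -0 0.72
[ 0.5092 -0.1808  0.033 ] 1.759 now [ 0.5077 -0.1887  0.1   ] [-0.34 -4.97  0.75] 7.6 0.0236
```

Request:
step_arm(
  motion="0.4 0.1 1.4 0 0 0 0.72; 0.4 0.1 1.4 0 0 0 0.72; 0 0 1.4 0 0 0 0.72; 0 0 1.4 0 0 0 0.72; 0 0 1.0 0 0 0 0.72",
)

```text
clock: 8.1
eef_pos: [0.5081, -0.1711, 0.0313]
tcp_rot: [0.638, 0.77, -0.0, -0.001]
contact_force: [-0.3, 0.0, 0.3]
gripper_width: 0.024
grip_force: 0.0
```

```bash
python3 -c "
from h import *
wcaps()"
```

```text
tcp [ 0.5081 -0.1711  0.0313] tray [-0.413  -0.0625] 8.1 [-0.3  0.   0.3]
1748 tool [ 0.0524 -0.0011  0.0102] tray [-0.3625 -0.0484]
```

Request:
step_arm(
  motion="0.7 -0.1 -0.1 0 0 0 0.72; 0.6 0 -0.1 0 0 0 0.72; 0.6 0 0 0 0 0 0.72; 0.8 0 0 0 0 0 0.72; 1.3 0 0 0 0 0 0.72",
)

```text
clock: 8.65
eef_pos: [0.501, -0.1331, 0.036]
tcp_rot: [0.639, 0.769, 0.0, 0.001]
contact_force: [0.3, 0.1, 0.8]
gripper_width: 0.0241
grip_force: 0.1
```

Request:
step_arm(
  motion="1.8 0 0 0 0 0 0.72; 2 0 0 0 0 0 0.72; 2 0 0 0 0 0 0.72; 2 0 0 0 0 0 0.72; 2 0 0 0 0 0 0.72",
)

```text
clock: 9.15
eef_pos: [0.4819, -0.035, 0.0354]
tcp_rot: [0.639, 0.77, 0.0, -0.0]
contact_force: [-0.2, -0.4, 0.3]
gripper_width: 0.024
grip_force: 0.1
```

Request:
step_arm(
  motion="2 0 0 0 0 0 0.72; 2 0 0 0 0 0 0.72; 2 0 0 0 0 0 0.72; 2 0 0 0 0 0 0.72; 2 0 0 0 0 0 0.72",
)

```text
clock: 9.65
eef_pos: [0.4632, 0.0631, 0.0354]
tcp_rot: [0.639, 0.77, -0.0, -0.0]
contact_force: [0.7, 0.2, 0.4]
gripper_width: 0.0239
grip_force: 0.1
```

Run:
```python
from h import *
wcaps();o,R=state();print(np.degrees(np.arctan2(R[1,0],R[0,0])-A))
g=w(.02,.05)-np.array(o['eef_pos'])[:2];print('goal in tool',g@R[:2,0],g@R[:2,1])
```

```text
tcp [0.4632 0.0631 0.0354] tray [-0.1821 -0.0028] 9.65 [0.7 0.2 0.4]
1471 tool [0.0345 0.0002 0.0142] tray [-0.1486  0.0055]
14.326332064855949
goal in tool 0.20648416064895087 -0.00045068034653491726
```

Request:
step_arm(
  motion="2 0 0 0 0 0 0.72; 2 0 0 0 0 0 0.72; 2 0 0 0 0 0 0.72; 2 0 0 0 0 0 0.72; 2 0 0 0 0 0 0.72",
)

```text
clock: 10.2
eef_pos: [0.4449, 0.1609, 0.0354]
tcp_rot: [0.639, 0.77, -0.0, -0.0]
contact_force: [0.3, -0.4, 0.8]
gripper_width: 0.0239
grip_force: 0.1
```

Request:
step_arm(
  motion="1.8 0 0 0 0 0 0.72; 1.6 0 0 0 0 0 0.72; 1.4 0 0 0 0 0 0.72; 1.1 0 0 0 0 0 0.72; 0.8 0 0 0 0 0 0.72",
)

```text
clock: 10.7
eef_pos: [0.4331, 0.2263, 0.0354]
tcp_rot: [0.639, 0.77, -0.0, 0.0]
contact_force: [0.2, -0.8, -0.1]
gripper_width: 0.024
grip_force: 0.1
```

Request:
step_arm(
  motion="0 0 0 0 0 0 0.72; -1.5 0 0 0 0 0 0.72; -1.5 0 0 0 0 0 0.72; -1 0 -2 0 0 0 0.72; -1 0 -2 0 0 0 0.72",
)

```text
clock: 11.2
eef_pos: [0.442, 0.1752, 0.0752]
tcp_rot: [0.639, 0.769, -0.001, -0.001]
contact_force: [0.3, -0.1, -0.0]
gripper_width: 0.0238
grip_force: 0.0
```

Run:
```python
from h import *
wcaps()
s=np.array(tr([.4904,-.2416]));g=np.array([-.025,.0]);d=g-s;h=A+np.arctan2(d[1],d[0]);u=d/np.hypot(*d)
b=w(*(s-u*.068));print(b,h,np.hypot(*d))
plan([(*(b+[0,.08]),.095,h,15),(*b,.08,h,5)],.72)
```

```text
tcp [0.442  0.1752 0.0752] tray [-0.0716  0.0254] 11.2 [ 0.3 -0.1 -0. ]
1228 tool [0.0875 0.0006 0.054 ] tray [0.0134 0.0464]
1073 tool [0.0751 0.0952 0.0538] tray [ 0.0245 -0.0483]
[ 0.49334195 -0.30953633] 1.6140737505257317 0.4620833697830785
-2.71 -0.18 -0.11 0 0 0.009 0.72; -2.71 -0.15 -0.11 0 0 0.009 0.72; -2.71 -0.13 -0.11 0 0 0.009 0.72; -2.71 -0.1 -0.11 0 0 0.009 0.72; -2.71 -0.08 -0.11 0 0 0.009 0.72
-2.71 -0.05 -0.11 0 0 0.009 0.72; -2.71 -0.03 -0.11 0 0 0.009 0.72; -2.71 -0 -0.11 0 0 0.009 0.72; -2.71 0.02 -0.11 0 0 0.009 0.72; -2.71 0.04 -0.11 0 0 0.009 0.72
-2.71 0.07 -0.11 0 0 0.009 0.72; -2.71 0.09 -0.11 0 0 0.009 0.72; -2.71 0.12 -0.11 0 0 0.009 0.72; -2.71 0.14 -0.11 0 0 0.009 0.72; -2.71 0.17 -0.11 0 0 0.009 0.72
-1.6 -0.08 0.3 0 0 0.001 0.72; -1.6 -0.08 0.3 0 0 0.001 0.72; -1.6 -0.08 0.3 0 0 0.001 0.72; -1.6 -0.07 0.3 0 0 0.001 0.72; -1.6 -0.07 0.3 0 0 0.001 0.72
[ 0.4933 -0.3094  0.0801] 1.615 now [0.4449 0.1746 0.0786] [3.19 0.26 2.64] 11.25 0.0242
```

Request:
step_arm(
  motion="-2.7 -0.2 -0.2 0 0 0.009 0.72; -2.7 -0.2 -0.2 0 0 0.009 0.72; -2.7 -0.1 -0.1 0 0 0.009 0.72; -2.7 -0.1 -0.1 0 0 0.009 0.72; -2.7 -0.1 -0.1 0 0 0.009 0.72",
)

```text
clock: 11.75
eef_pos: [0.4582, 0.0406, 0.0822]
tcp_rot: [0.656, 0.755, 0.0, 0.0]
contact_force: [0.7, 0.7, 0.0]
gripper_width: 0.0239
grip_force: 0.0
```

Request:
step_arm(
  motion="-2.7 0 -0.1 0 0 0.009 0.72; -2.7 0 -0.1 0 0 0.009 0.72; -2.7 0 -0.1 0 0 0.009 0.72; -2.7 0 0 0 0 0.009 0.72; -2.7 0 0 0 0 0.009 0.72",
)

```text
clock: 12.25
eef_pos: [0.4745, -0.0934, 0.0852]
tcp_rot: [0.673, 0.74, -0.0, 0.0]
contact_force: [0.4, 0.2, 0.3]
gripper_width: 0.0238
grip_force: 0.0
```

Request:
step_arm(
  motion="-2.7 0.1 0 0 0 0.009 0.72; -2.7 0.1 0 0 0 0.009 0.72; -2.7 0.1 0 0 0 0.009 0.72; -2.7 0.1 0 0 0 0.009 0.72; -2.7 0.2 0 0 0 0.009 0.72",
)

```text
clock: 12.75
eef_pos: [0.4906, -0.2275, 0.085]
tcp_rot: [0.69, 0.724, -0.0, -0.0]
contact_force: [0.7, 0.5, 0.4]
gripper_width: 0.0238
grip_force: 0.0
```

Request:
step_arm(
  motion="-1.9 -0.1 0.2 0 0 0 0.72; -1.9 -0.1 0.2 0 0 0 0.72; -1.8 -0.1 0.2 0 0 0 0.72; -1.4 0 0.2 0 0 0 0.72; -1 0 0 0 0 0 0.72",
)

```text
clock: 13.25
eef_pos: [0.4918, -0.3071, 0.0769]
tcp_rot: [0.689, 0.724, 0.0, -0.0]
contact_force: [-0.2, -0.4, 1.1]
gripper_width: 0.0241
grip_force: 0.0
```

Run:
```python
from h import *
wcaps();o,R=state();print(o['eef_pos'],np.arctan2(R[1,0],R[0,0]))
```

```text
tcp [ 0.4918 -0.3071  0.0769] tray [-0.5497 -0.0549] 13.25 [-0.2 -0.4  1.1]
1076 tool [0.0657 0.002  0.0557] tray [-0.4841 -0.0494]
[ 0.49205703 -0.30839311  0.0773306 ] 1.6199444858543746
```

Request:
step_arm(
  motion="0 0.1 1 0 0 0.006 0.72; 0 0.1 1 0 0 0 0.72; 0 0 1 0 0 0 0.72; 0 0 1 0 0 0 0.72; 0.8 0 0.2 0 0 0 0.72",
)

```text
clock: 13.8
eef_pos: [0.4929, -0.2974, 0.0336]
tcp_rot: [0.691, 0.722, -0.0, -0.001]
contact_force: [0.1, 0.1, 0.2]
gripper_width: 0.0239
grip_force: 0.0
```

Request:
step_arm(
  motion="0.8 0 0 0 0 0 0.72; 0.6 0 0 0 0 0 0.72; 0.6 0 0 0 0 0 0.72; 0.6 0 0 0 0 0 0.72; 1.0 0 0 0 0 0 0.72",
)

```text
clock: 14.3
eef_pos: [0.4924, -0.2621, 0.0359]
tcp_rot: [0.692, 0.722, -0.0, 0.001]
contact_force: [0.1, -0.1, 0.2]
gripper_width: 0.0242
grip_force: 0.1
```

Request:
step_arm(
  motion="1.6 0 0 0 0 0 0.72; 2 0 0 0 0 0 0.72; 2 0 0 0 0 0 0.72; 2 0 0 0 0 0 0.72; 2 0 0 0 0 0 0.72",
)

```text
clock: 14.8
eef_pos: [0.4875, -0.164, 0.0354]
tcp_rot: [0.691, 0.723, -0.0, -0.0]
contact_force: [0.2, 0.3, 0.2]
gripper_width: 0.0238
grip_force: 0.2
```

Request:
step_arm(
  motion="2 0 0 0 0 0 0.72; 2 0 0 0 0 0 0.72; 2 0 0 0 0 0 0.72; 2 0 0 0 0 0 0.72; 2 0 0 0 0 0 0.72",
)

```text
clock: 15.3
eef_pos: [0.4828, -0.0641, 0.0354]
tcp_rot: [0.691, 0.723, -0.0, -0.0]
contact_force: [0.9, 0.1, 0.6]
gripper_width: 0.0239
grip_force: 0.2
```

Run:
```python
from h import *
wcaps();o,R=state()
g=w(-.025,0)-np.array(o['eef_pos'])[:2];print('goal in tool',g@R[:2,0],g@R[:2,1])
```

```text
tcp [ 0.4828 -0.0641  0.0354] tray [-0.3078 -0.0304] 15.3 [0.9 0.1 0.6]
1482 tool [ 0.0344 -0.0002  0.0141] tray [-0.2736 -0.0265]
goal in tool 0.281768999426634 0.0014509318589998735
```

Another 24.7 cm forward.

Request:
step_arm(
  motion="2 0 0 0 0 0 0.72; 2 0 0 0 0 0 0.72; 2 0 0 0 0 0 0.72; 2 0 0 0 0 0 0.72; 2 0 0 0 0 0 0.72",
)

```text
clock: 15.85
eef_pos: [0.4783, 0.0352, 0.0354]
tcp_rot: [0.691, 0.723, -0.0, -0.0]
contact_force: [0.0, -0.5, -0.5]
gripper_width: 0.024
grip_force: 0.1
```

Request:
step_arm(
  motion="2 0 0 0 0 0 0.72; 2 0 0 0 0 0 0.72; 1.8 0 0 0 0 0 0.72; 1.7 0 0 0 0 0 0.72; 1.6 0 0 0 0 0 0.72",
)

```text
clock: 16.35
eef_pos: [0.4741, 0.126, 0.0353]
tcp_rot: [0.691, 0.723, -0.0, -0.0]
contact_force: [0.6, 0.3, -0.1]
gripper_width: 0.024
grip_force: 0.1
```

Request:
step_arm(
  motion="1.5 0 0 0 0 0 0.72; 1.3 0 0 0 0 0 0.72; 1.1 0 0 0 0 0 0.72; 0.9 0 0 0 0 0 0.72; 0.8 0 0 0 0 0 0.72",
)

```text
clock: 16.85
eef_pos: [0.4724, 0.1811, 0.0353]
tcp_rot: [0.691, 0.723, -0.0, -0.0]
contact_force: [0.4, -0.4, 0.6]
gripper_width: 0.024
grip_force: 0.1
```

Run:
```python
from h import *
q=wcaps();cv2.imwrite("pics/w3.png",q['pixels'][:,:,::-1])
```

```text
tcp [0.4724 0.1811 0.0353] tray [-0.0637 -0.0045] 16.85 [ 0.4 -0.4  0.6]
1949 tool [0.0829 0.0531 0.0142] tray [ 0.0245 -0.0483]
1978 tool [ 0.0821 -0.0422  0.0141] tray [0.0134 0.0463]
1475 tool [ 0.0345 -0.0001  0.0141] tray [-0.0295 -0.0006]
```

View pics/w3.png

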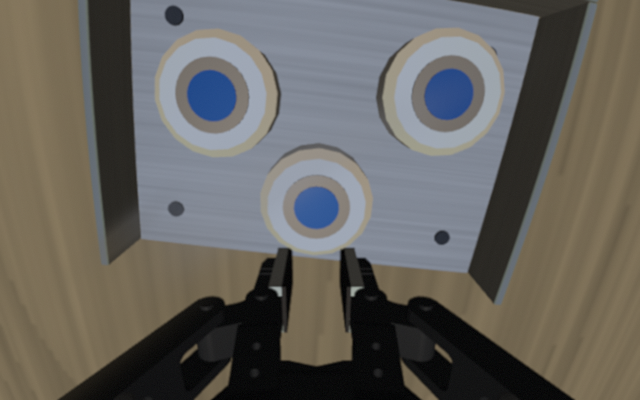

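The picture shows all three caps on the tray floor. cap_3 at (316,205) is only about 10 mm inside the open edge, so I'll nudge it 8 mm further and then back off.

Request:
step_arm(
  motion="0.2 0 0 0 0 0 0.72; 0.2 0 0 0 0 0 0.72; 0.2 0 0 0 0 0 0.72; 0.2 0 0 0 0 0 0.72; 0 0 0 0 0 0 0.72",
)

```text
clock: 17.4
eef_pos: [0.4723, 0.1885, 0.0354]
tcp_rot: [0.691, 0.722, 0.0, 0.0]
contact_force: [-0.0, 0.5, 0.3]
gripper_width: 0.024
grip_force: 0.0
```

Request:
step_arm(
  motion="-1 0 0 0 0 0 0.72; -1.5 0 0 0 0 0 0.72; -1.5 0 0 0 0 0 0.72; -1.5 0 -2 0 0 0 0.72; -1.5 0 -3 0 0 0 0.72",
)

```text
clock: 17.9
eef_pos: [0.4735, 0.1171, 0.0842]
tcp_rot: [0.692, 0.722, -0.002, -0.002]
contact_force: [0.9, -0.8, -0.5]
gripper_width: 0.0238
grip_force: 0.0
```

Request:
step_arm(
  motion="-3 0 -3 0 0 0 0.72; -4 0 -3 0 0 0 0.72; -4 0 -3 0 0 0 0.72; -4 0 -2 0 0 0 0.72; -4 0 0 0 0 0 0.72",
)

```text
clock: 18.4
eef_pos: [0.4852, -0.0743, 0.1991]
tcp_rot: [0.691, 0.722, 0.001, 0.003]
contact_force: [-0.2, 0.2, -0.3]
gripper_width: 0.0238
grip_force: 0.0
```

Request:
step_arm(
  motion="-3 0 0 0 0 0 0.72; -2 0 0 0 0 0 0.72; -1 0 0 0 0 0 0.72; 0 0 0 0 0 0 0.72; 0 0 0 0 0 0 0.72",
)

```text
clock: 18.9
eef_pos: [0.486, -0.1307, 0.1951]
tcp_rot: [0.691, 0.722, 0.0, -0.0]
contact_force: [-0.4, 0.2, 0.0]
gripper_width: 0.0238
grip_force: 0.0
```

Run:
```python
from h import *
wcaps()
t=snapshot("top");s=snapshot("scene");near=[[*w(.0245,-.0483),.02],[*w(.0134,.0463),.02],[*w(-.0215,0),.02]]
for a,b in zip(caps(t,near,7),caps(s,near,7)): print(*[np.round(tr(onz(c,p,.02)),4) if p is not None else None for c,p in((t,a),(s,b))])
for c in("top","scene"):
    for n in("coupler","jar","seal"): print(c,n,[(np.round(d['location'],3).tolist(),round(d['conf'],2)) for d in recognise(n,c)][:1])
im=np.vstack([t['pixels'][100:300,150:470],s['pixels'][90:290,180:500]]);cv2.imwrite("pics/end.png",cv2.resize(im,(480,600))[:,:,::-1])
```

```text
tcp [ 0.486  -0.1307  0.1951] tray [-0.3741 -0.0379] 18.9 [-0.4  0.2  0. ]
[ 0.0233 -0.0483] [ 0.0253 -0.0488]
[0.0124 0.0462] [0.0145 0.0458]
[-0.0233  0.0003] [-0.0212 -0.0011]
top coupler [([0.763, -0.023, 0.06], 0.96)]
top jar [([0.746, -0.216, 0.09], 0.59)]
top seal [([0.564, -0.396, 0.006], 0.81)]
scene coupler [([0.774, -0.036, 0.061], 0.71)]
scene jar [([0.767, -0.225, 0.094], 0.92)]
scene seal [([0.563, -0.392, 0.006], 0.82)]
```

View pics/end.png

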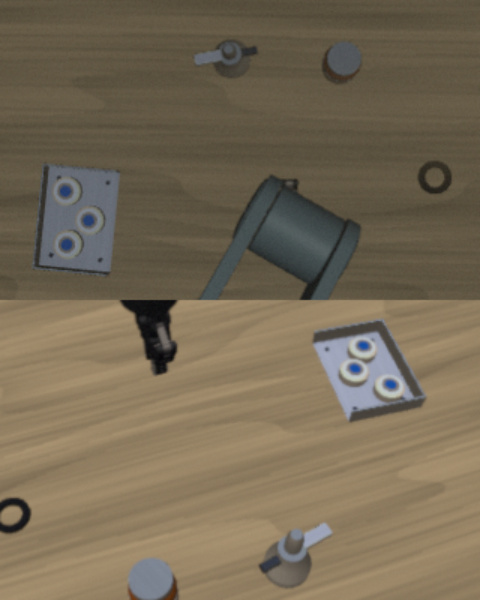

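Both views show the caps at (67,190), (88,220) and (67,244), wholly inside the tray. The coupler, jar and seal have not moved and the arm is clear, so I'm handing the job in.

```bash
python3 -c "
from station import order
print(order.sign_off())"
```

```text
the job is handed in; nothing more can be done
None
```

All three caps were swept wholly inside the scrap tray with light pushes, the coupler, jar and seal stayed where they were, and the job was handed in at about 19 s of the 72 s allowed.

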